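Line up the slate markers under the tray's sprung bar

ROBOT

A 6-joint arm with a two-finger parallel gripper is mounted at the origin on the work surface. World frame = base frame: x ahead of the robot, y to its left, z up, the work surface at z = 0. Lengths are in mm, angles in rad, forces in N, time in s.
With the tool pointing down it reaches from about 350 to 775 mm from the base axis. Payload 7.3 kg.
Tool frame: the origin (TCP) lies between the finger pads; the fingertips stand 25 mm ahead of it and the grasp point (between the pads) lies 6 mm ahead of it; z points along the fingers, y is the line along which they close (so a half turn about z gives the same grasp; the last joint's range is limited). The gripper opens to 92 mm and grips with 3 to 60 N. Pads are 19 mm wide; open, the fingers measure 130 mm over their backs; the gripper's body (75 mm by 190 mm) begins 47 mm behind the grasp point.
Start: joints at [-1.276, 0.342, 1.524, -0, 1.275, -0.146], TCP at [224.021, -474.823, 251.741] pointing down, gripper open.
Joint ranges: [-2.53, 2.53], [-0.77, 2.02], [0.04, 2.7], [-1, 4.14], [0.28, 2.66], [-3.11, 3.11]. Speed limits (rad/s): [2.57, 2.57, 3.14, 3.14, 3.14, 3.14].

INTERFACE

Orientations are given as [roll, pitch, yaw] about the fixed x, y, z axes, in that order (R = Rz(yaw) Ry(pitch) Rx(roll)).
In Python, from plant import bot gives the robot as it stands.
- The arm moves only by the tool play_rows, never from a script. Its argument "commands" is a list of rows, each an object of numbers: "x", "y", "z": the shift along the tool's x, y, z in m; "twist": the turn about the tool's z in degrees. In form: [{"x": .., "y": .., "z": .., "twist": ..}, ...]. A call has exactly 8 rows; each row is the pose to reach, as a shift and turn from the pose commanded when the call began, along the tool's axes at that moment; what a row does not reach only later rows make up. A row lasts 1/10 s, in which the tool goes at most 50 mm and 8.59 degrees, less where a joint would pass 70% of its speed; a pose out of reach is approached as far as the arm can. A call with a gripper value outside its range is refused whole. "jaw" is the closure, from 0 (fully open) to 1 (shut), set as the call begins (left out, the last holds). The fingers move at their own pace and stop on an object; the grip force is fixed at half the most. Time passes only in rows, so rows that repeat a pose let the fingers close, or fill a call up. It gives the time, the measured TCP pose, the force, the opening and the grip force at its end, in the units of the state.
- bot.get_obs(): the state, without advancing time (a new reading comes with each control period).
- bot.capture(name): name is "scene" or "top"; returns a dict with "pixels" (384x512x3 uint8, red, green, blue), "fx", "fy", "cx", "cy" (pixels), "eye" and "rotation" of the camera in the world. Camera axes: x right, y down, z forward; pixel columns grow to the right and rows downward; lengths in mm; the calibration is good to about 2 mm. A picture is of the moment at which its call begins. There is no depth.
- bot.close_job(): hands the job in; it is judged then, once.
The state is a dict: "time": time; "joint_positions": joint angles; "dq": joint speeds; "tau": joint torques, N m; "tool_pos": TCP position; "tcp_rot": TCP orientation; "contact_force": force on the tool from outside, world axes, zero at the start; "moment": the same for the moment, N m; "grip_width": finger opening in mm; "finger_force": force on a finger pad.
Only numpy, scipy, OpenCV 4.12 (cv2) and the standard library are available. Lean on these libraries where they do the work, as an engineer would, in place of code of your own. Each camera call takes 0.05 s, during which the arm holds its last target. There are 200 camera calls.

TASK

Pick up the straightedge by its wooden grip and use its long edge to push the three slate markers along the bamboo tray together, under the sprung bar at its far end, until the whole row is pressed home, straight and square, against the hidden stop there with a push of about 20 N in all. Do not touch the slates with the gripper, never push any one slate harder than about 15 N, and leave the trowel and the little thumb pot where they are. Then lay the straightedge flat on the bench beside the tray, clear of it, and let go.

Things in the scene. Friction and masses are not known exactly. Their poses are not given: they have to be found in the camera images.
- tray: Pale bamboo tray, fixed. Origin: centre of its underside, on the bench; x points to its far (barred) end, y to its left. Floor 280 (x) by 300 (y) mm, its top 10 mm above the bench. Rims 22 mm above the bench at both sides (inner faces y = +-146) and far end; near end (x = -140) open. Two posts at y = +-140, x = 116 to 140, 34 mm high, hold the sprung bar.
- under_bar (a point): Middle of the tray floor right below the sprung bar's lowest line (tray x = 78, y = 0, 10 mm above the bench). Hidden under the bar is the stop: a straight strip along tray y, 250 wide, 7 mm high. Its near face lies somewhere from 12 to 36 mm beyond this point (tray x = 90 to 114), different each time and not reported: find it by feel.
- clip (a joint): Sprung aluminium bar, 256 mm wide, hinged along tray y at x = 130, 24 mm above the bench. 0 = at rest, positive = front lifted (rad). A shallow V in section: lowest line at x = 78, 4.5 mm over the floor; a lip slopes up 22 degrees to its front edge at x = 50, 16 mm over the floor. A slate pushed at the lip lifts it (1 to 6 N); once under, it drags 1 to 3 N.
- slate_left: Flat dark slate marker 90 (own x) by 64 (own y) by 8 mm thick, about 125 g, on the tray floor, the left (+y) of three, at about tray y = 80 mm. Origin: centre of its underside; x points roughly to the tray's far end, turned up to 0.2 rad at the start. Home, its far end touches the stop. Alone it slides with about 1 N.
- slate_mid: Flat dark slate marker 90 (own x) by 64 (own y) by 8 mm thick, about 125 g, on the tray floor, the middle of three, at about tray y = 0 mm. Origin: centre of its underside; x points roughly to the tray's far end, turned up to 0.2 rad at the start. Home, its far end touches the stop. Alone it slides with about 1 N.
- slate_right: Flat dark slate marker 90 (own x) by 64 (own y) by 8 mm thick, about 125 g, on the tray floor, the right (-y) of three, at about tray y = -80 mm. Origin: centre of its underside; x points roughly to the tray's far end, turned up to 0.2 rad at the start. Home, its far end touches the stop. Alone it slides with about 1 N.
- straightedge: Aluminium straightedge, 240 (own x) by 56 (own y) by 12 mm high, with an upright cedar grip block in its middle: 60 (x) by 24 (y), from 12 to 62 mm above the bar's underside. 360 g. Origin: centre of the bar's underside. Starts flat on the bench left or right of the tray, roughly along world x. Long edges (own y = +-28) alike. Pushes best held 1 to 3 mm off the tray floor.
- trowel: Bystander: aluminium trowel with round cedar handle, 240 long, lying to the other side of the tray, up to 30 mm high. Origin: its middle, on the bench.
- thumb_pot: Bystander: small white ceramic thumb pot, 64 diameter, 50 high, far out to the right. Origin: centre of its foot.
Mind the look-alikes: they are no part of the job. Leave any red look-alike of the straightedge alone.

How it is judged:
By the outcome, as a careful person would: the job done as asked, in the order asked, and still so for the second after the job is handed in, with the robot touching nothing.
It also fails if it takes over 64 s, if anything falls off the work surface, if the arm or the gripper's body presses on something with over 40 N, if the wrist force passes 120 N, or if a joint passes its speed limit or range.

## Working session

There is one attempt and no reset: what is moved stays moved. The work goes in short steps, Python scripts to look and compute and a tool call to move; the robot and the scene stay as the last step left them, time stands still between calls to the robot, and variables do not carry over. Pictures are saved under pics/ and viewed, at most 10 in all, crops included, and the job is handed in when it is done.

Besides the shell and the picture viewer there is one more tool, called as name([rows], argument=value, ...), one row to a line, values as JSON. play_rows: Moves the arm, as the interface text tells. Its arguments: {"type":"object","properties":{"commands":{"type":"array"},"jaw":{"type":"number"}},"required":["commands"]}

```bash
mkdir -p pics; ls
python3 - <<'E'
from plant import bot
import cv2
o=bot.get_obs(); print({k:o[k] for k in o})
for n in("top","scene"):
    c=bot.capture(n); cv2.imwrite(f"pics/{n}0.png",c["pixels"][:,:,::-1]); print(n,{k:c[k] for k in c if k!="pixels"})
E
```

```text
pics
{'time': 0.0, 'joint_positions': array([-1.27600613e+00,  3.42751863e-01,  1.52503038e+00,  1.74797272e-05,
        1.27539553e+00, -1.46013625e-01]), 'dq': array([-1.24798875e-03, -1.08517806e-03, -6.10428798e-06,  7.97118484e-04,
        1.16867085e-03, -2.14765284e-04]), 'tau': array([-1.11443722e-03, -4.31248212e+01, -2.44212538e+01,  7.17292889e-02,
        5.61598269e-02, -1.34935053e-04]), 'tool_pos': array([ 223.90860923, -474.44557393,  251.02514681]), 'tcp_rot': array([-3.14002684e+00, -2.47163621e-04,  4.40798521e-01]), 'contact_force': array([0.33470295, 0.14952199, 0.30462609]), 'moment': array([-0.0210104 ,  0.0025877 , -0.02040394]), 'finger_force': 0.0, 'grip_width': 91.87589048485529}
top {'fx': 435.2490809854163, 'fy': 435.2490809854163, 'cx': 254.83382813116359, 'cy': 198.84374656184528, 'eye': array([ 337.56231755,  -44.69316774, 1499.53929058]), 'rotation': array([-3.04153593, -0.01209409, -1.55142513])}
scene {'fx': 373.8763762390077, 'fy': 373.8763762390077, 'cx': 262.3479098632903, 'cy': 198.58866314555115, 'eye': array([979.24613237, 249.57010505, 911.84936929]), 'rotation': array([-2.53751267, -0.00681984,  2.11437696])}
```

View pics/top0.png

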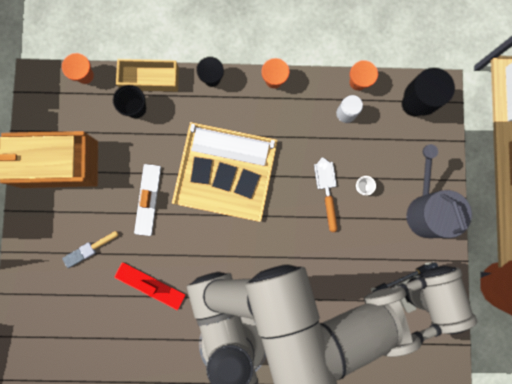

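View pics/scene0.png

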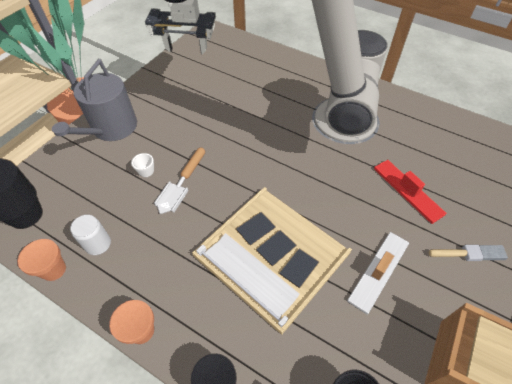

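The top view shows two straightedge-like things. One is silver with a cedar grip at about (147,200), left of the tray. The other is red at (150,286), so it's the look-alike. The silver one fits the description (aluminium, cedar grip, along world x). The tray is centred near (226,172) with its barred end up, the slates are at (202,170), (225,177) and (247,184), the trowel is at (328,195) and the pot at (366,186). I'll confirm with a crop and measure.

```bash
cat > h.py <<'E'
import numpy as np, cv2
from scipy.spatial.transform import Rotation as R
def cast(c,uv,z):
    uv=np.atleast_2d(uv).astype(float)
    d=np.c_[(uv[:,0]-c["cx"])/c["fx"],(uv[:,1]-c["cy"])/c["fy"],np.ones(len(uv))]@R.from_euler("xyz",c["rotation"]).as_matrix().T
    e=np.array(c["eye"]); return (e+d*((z-e[2])/d[:,2])[:,None])[:,:2]
def blobs(mask,amin):
    cs,_=cv2.findContours(mask.astype(np.uint8),cv2.RETR_EXTERNAL,cv2.CHAIN_APPROX_NONE)
    return [k.reshape(-1,2) for k in cs if cv2.contourArea(k)>amin]
def rect(c,k,z,fix=True):
    # min-area rectangle in the world plane; contour is on pixel centres -> pad half a pixel
    p=cast(c,k,z).astype(np.float32); (m,s,a)=cv2.minAreaRect(p); return np.array(m),np.array(s),a
def roi(m,x0,y0,x1,y1):
    o=np.zeros_like(m); o[y0:y1,x0:x1]=m[y0:y1,x0:x1]; return o
E
python3 - <<'E'
from plant import bot
from h import *
c=bot.capture("top"); im=c["pixels"]; hsv=cv2.cvtColor(im,cv2.COLOR_RGB2HSV); H,S,V=[hsv[...,i] for i in range(3)]
crop=cv2.resize(im[110:310,60:290],None,fx=3,fy=3,interpolation=cv2.INTER_CUBIC)[:,:,::-1]; cv2.imwrite("pics/crop.png",crop[:600])
for n,px in dict(se=(147,175),grip=(145,198),slate=(225,178),tray=(200,195),rim=(177,190),deck=(160,150),bar=(230,145)).items(): print(n,hsv[px[1],px[0]])
def show(n,m,z,a):
    for k in blobs(m,a): print(n,k.mean(0).round(),*[np.round(v,1) for v in rect(c,k,z)])
show("se",roi((S<60)&(V>140)|((S>100)&(V>120)&(H<20)),125,155,170,245),12,200)
show("grip",roi((S>110)&(V>110),130,180,160,220),62,20)
show("slate",roi((V<80),180,145,270,205),18,100)
show("tray",roi(((S>70)&(V>120))|(S<40)&(V>150),168,115,285,225),22,2000)
E
```

```text
se [110   3 247]
grip [ 14 171 227]
slate [112  51  75]
tray [ 22 108 241]
rim [ 19 125 202]
deck [ 16  53 136]
bar [120   2 250]
se [146. 199.] [478.2 311.4] [ 63.2 249.8] 84.6
grip [144. 198.] [477.7 307.6] [22.5 54.7] 84.4
slate [247. 184.] [539.1 -31.5] [57.6 81.9] 70.2
slate [224. 176.] [561.8  46.5] [57.8 81.3] 73.3
slate [201. 170.] [582.  126.4] [58.5 81. ] 83.7
tray [224. 172.] [580.3  46.4] [314.3 296.5] 79.5
```

View pics/crop.png

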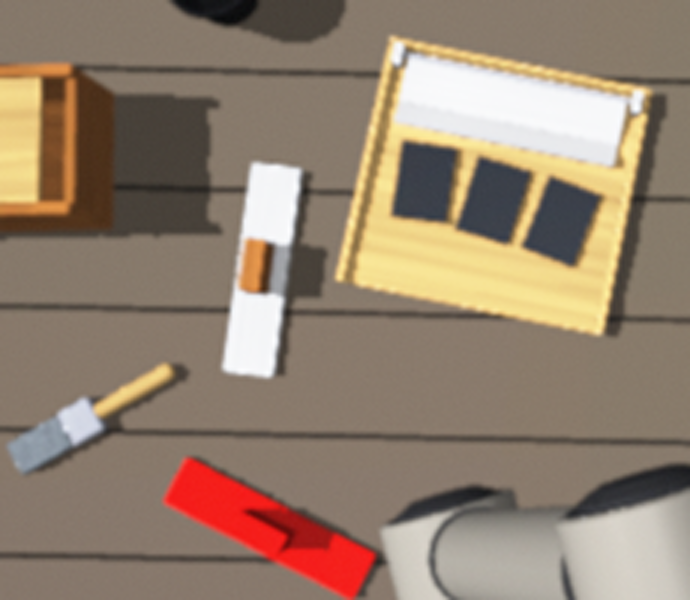

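The crop confirms it: aluminium bar with cedar grip at crop (260,265), and the red one at crop (270,525) is left alone. Next I'll refine the tray pose with line fits in both views, before moving.

```bash
cat >> h.py <<'E'
def sides(c,k,z):
    """fit a line to each side of a blob in plane z: list of (midpoint, angle deg)"""
    p=cast(c,k,z).astype(np.float32); m,s,a=cv2.minAreaRect(p); out=[]
    for j in range(2):
        u=np.array([np.cos(np.radians(a+90*j)),np.sin(np.radians(a+90*j))]); v=np.array([-u[1],u[0]])
        q=p-np.array(m)
        for sg in(1,-1):
            sel=(sg*q@u>s[j]/2-8)&(abs(q@v)<0.4*s[1-j]); vx,vy,x0,y0=cv2.fitLine(p[sel],cv2.DIST_HUBER,0,.01,.01).ravel()
            n=np.array([-vy,vx]); d=((np.array([x0,y0])-m)@n); mid=np.array(m)+n*d
            out.append((mid.round(1),round(float(np.degrees(np.arctan2(vy,vx))),2),int(sel.sum())))
    return out
E
python3 - <<'E'
from plant import bot
from h import *
for n,rt in(("top",(168,115,285,225)),("scene",(185,180,360,330))):
    c=bot.capture(n); im=c["pixels"]; hsv=cv2.cvtColor(im,cv2.COLOR_RGB2HSV); H,S,V=[hsv[...,i] for i in range(3)]
    m=roi(((S>75)&(V>120))|(S<40)&(V>150)|((V<95)&(S>30)&(H>90)),*rt)
    k=max(blobs(m,1000),key=len)
    for s in sides(c,k,22): print(n,"tray",*s)
    for k in blobs(roi((V<95)&(H>90)&(S>25),*rt),80): print(n,"slate",*[np.round(v,1) for v in rect(c,k,18)])
    if n=="scene":
        r2=(340,225,415,312); 
        for k in blobs(roi((S<60)&(V>140)|((S>100)&(V>90)&(H<20)),*r2),200): print("se",*[np.round(v,1) for v in rect(c,k,12)])
        for k in blobs(roi((S>110)&(V>110)&(H<20),*r2),20): print("grip",k.mean(0).round(),*[np.round(v,1) for v in rect(c,k,62)])
E
```

```text
top tray [608.2 198.8] -10.44 66
top tray [ 552. -106.] -10.45 67
top tray [436.9  73.3] 79.32 72
top tray [723.5  20.1] 79.65 71
top slate [539.5 -31.3] [54.2 79.8] 70.4
top slate [561.9  47.5] [54.3 79.7] 74.0
top slate [581.5 126.9] [54.8 79.6] 83.3Traceback (most recent call last):
  File "<stdin>", line 7, in <module>
  File "h.py", line 22, in sides
    sel=(sg*q@u>s[j]/2-8)&(abs(q@v)<0.4*s[1-j]); vx,vy,x0,y0=cv2.fitLine(p[sel],cv2.DIST_HUBER,0,.01,.01).ravel()
                                                             ~~~~~~~~~~~^^^^^^^^^^^^^^^^^^^^^^^^^^^^^^^^^
cv2.error: OpenCV(4.12.0) /io/opencv/modules/imgproc/src/linefit.cpp:50: error: (-215:Assertion failed) count > 0 in function 'fitLine2D_wods'
```

play_rows([
  {"x":0.03,"y":-0.017,"z":0,"twist":0},
  {"x":0.07,"y":-0.04,"z":0,"twist":0},
  {"x":0.11,"y":-0.063,"z":0,"twist":0},
  {"x":0.15,"y":-0.086,"z":0,"twist":0},
  {"x":0.19,"y":-0.109,"z":0,"twist":0},
  {"x":0.23,"y":-0.132,"z":0,"twist":0},
  {"x":0.275,"y":-0.158,"z":0,"twist":0},
  {"x":0.32,"y":-0.184,"z":0,"twist":0},
], jaw=0)

```text
time: 1.05
tool_pos: [433.4, -173.4, 251.8]
tcp_rot: [3.141, -0.0, 0.44]
contact_force: [-0.3, -0.5, 0.0]
grip_width: 91.9
finger_force: 0.0
```

play_rows([
  {"x":0.025,"y":-0.04,"z":0.012,"twist":4},
  {"x":0.05,"y":-0.08,"z":0.024,"twist":8},
  {"x":0.075,"y":-0.12,"z":0.036,"twist":12},
  {"x":0.1,"y":-0.16,"z":0.048,"twist":16},
  {"x":0.125,"y":-0.2,"z":0.06,"twist":20},
  {"x":0.15,"y":-0.24,"z":0.072,"twist":24},
  {"x":0.18,"y":-0.285,"z":0.084,"twist":28},
  {"x":0.2,"y":-0.32,"z":0.096,"twist":30.7},
])

```text
time: 1.85
tool_pos: [477.3, 201.9, 155.5]
tcp_rot: [-3.141, -0.001, -0.097]
contact_force: [0.8, -0.5, 0.8]
grip_width: 91.7
finger_force: 0.0
```

play_rows([
  {"x":-0.003,"y":-0.03,"z":0,"twist":0},
  {"x":-0.007,"y":-0.065,"z":0,"twist":0},
  {"x":-0.01,"y":-0.095,"z":0.005,"twist":0},
  {"x":-0.011,"y":-0.108,"z":0.02,"twist":0},
  {"x":-0.011,"y":-0.108,"z":0.05,"twist":0},
  {"x":-0.011,"y":-0.108,"z":0.08,"twist":0},
  {"x":-0.011,"y":-0.108,"z":0.1,"twist":0},
  {"x":-0.011,"y":-0.108,"z":0.112,"twist":0},
])

```text
time: 2.65
tool_pos: [475.2, 307.0, 41.1]
tcp_rot: [3.139, 0.003, -0.095]
contact_force: [0.2, -1.0, -0.2]
grip_width: 91.8
finger_force: 0.0
```

play_rows([
  {"x":0,"y":0,"z":0,"twist":0},
  {"x":0,"y":0,"z":0,"twist":0},
  {"x":0,"y":0,"z":0,"twist":0},
  {"x":0,"y":0,"z":0,"twist":0},
  {"x":0,"y":0,"z":0,"twist":0},
  {"x":0,"y":0,"z":0,"twist":0},
  {"x":0,"y":0,"z":0,"twist":0},
  {"x":0,"y":0,"z":0,"twist":0},
], jaw=1)

```text
time: 3.45
tool_pos: [476.4, 308.2, 43.8]
tcp_rot: [3.142, -0.0, -0.095]
contact_force: [-0.8, -0.0, 0.3]
grip_width: 32.3
finger_force: 0.0
```

play_rows([
  {"x":0,"y":0,"z":0,"twist":0},
  {"x":0,"y":0,"z":0,"twist":0},
  {"x":0,"y":0,"z":0,"twist":0},
  {"x":0,"y":0,"z":0,"twist":0},
  {"x":0,"y":0,"z":-0.01,"twist":0},
  {"x":0,"y":0,"z":-0.03,"twist":0},
  {"x":0,"y":0,"z":-0.05,"twist":0},
  {"x":0,"y":0,"z":-0.06,"twist":0},
])

```text
time: 4.25
tool_pos: [476.9, 308.5, 105.5]
tcp_rot: [-3.141, -0.002, -0.095]
contact_force: [0.5, -0.6, -2.7]
grip_width: 23.8
finger_force: 30.0
```

Run:
```python
from plant import bot
from h import *
o=bot.get_obs(); print({k:np.round(o[k],3) for k in("time","joint_positions","tool_pos","tcp_rot","contact_force","moment","grip_width","finger_force")})
```

```text
{'time': np.float64(4.25), 'joint_positions': array([ 0.439,  0.57 ,  1.593, -0.   ,  0.976,  2.105]), 'tool_pos': array([476.854, 308.471, 105.491]), 'tcp_rot': array([-3.141e+00, -2.000e-03, -9.500e-02]), 'contact_force': array([ 0.46 , -0.594, -2.73 ]), 'moment': array([0.086, 0.003, 0.014]), 'grip_width': np.float64(23.786), 'finger_force': np.float64(29.995)}
```

play_rows([
  {"x":0.001,"y":0.02,"z":0,"twist":-6},
  {"x":0.002,"y":0.055,"z":0,"twist":-14},
  {"x":0.004,"y":0.09,"z":0,"twist":-22},
  {"x":0.005,"y":0.13,"z":0,"twist":-30},
  {"x":0.007,"y":0.17,"z":0,"twist":-38},
  {"x":0.008,"y":0.205,"z":0,"twist":-46},
  {"x":0.009,"y":0.23,"z":0,"twist":-54},
  {"x":0.01,"y":0.244,"z":0,"twist":-61},
])

```text
time: 5.05
tool_pos: [462.6, 62.4, 103.7]
tcp_rot: [-3.141, 0.001, 0.973]
contact_force: [-0.2, 0.9, -3.2]
grip_width: 24.1
finger_force: 30.0
```

play_rows([
  {"x":0,"y":0,"z":0,"twist":-7},
  {"x":0,"y":0,"z":0,"twist":-14},
  {"x":0,"y":0,"z":0,"twist":-20},
  {"x":0,"y":0,"z":0,"twist":-24},
  {"x":0,"y":0,"z":0,"twist":-24},
  {"x":0,"y":0,"z":0,"twist":-24},
  {"x":0,"y":0,"z":0,"twist":-24},
  {"x":0,"y":0,"z":0,"twist":-24},
])

```text
time: 5.85
tool_pos: [463.1, 64.3, 103.7]
tcp_rot: [-3.142, 0.0, 1.388]
contact_force: [0.6, -0.9, -3.3]
grip_width: 23.9
finger_force: 30.0
```

Run:
```python
from plant import bot
from h import *
o=bot.get_obs(); print({k:np.round(o[k],3) for k in("time","joint_positions","tool_pos","tcp_rot","contact_force","moment","grip_width","finger_force")})
a=[bot.capture("top"),bot.capture("scene")]
cv2.imwrite("pics/b.png",np.hstack([cv2.resize(a[0]["pixels"][90:290,100:340],(480,400)),a[1]["pixels"][130:330,170:420].repeat(2,0)[:400,:].repeat(1,1)[:, :320]])[:,:,::-1])
```

```text
{'time': np.float64(5.85), 'joint_positions': array([-0.026,  0.425,  1.873, -0.   ,  0.843,  0.157]), 'tool_pos': array([463.097,  64.341, 103.695]), 'tcp_rot': array([-3.142,  0.   ,  1.388]), 'contact_force': array([ 0.639, -0.867, -3.318]), 'moment': array([ 0.006, -0.073,  0.003]), 'grip_width': np.float64(23.886), 'finger_force': np.float64(29.995)}
```

View pics/b.png

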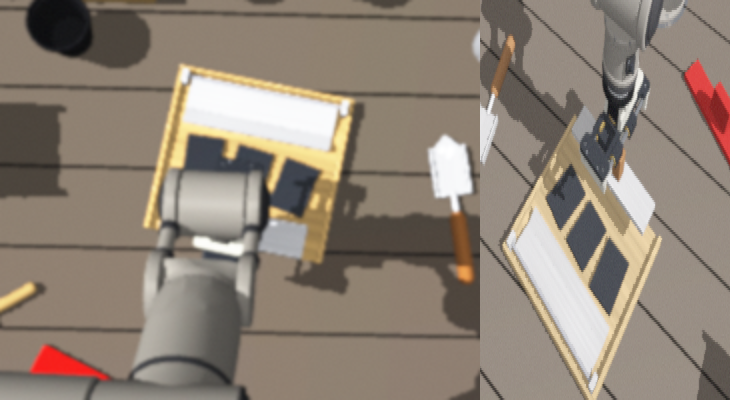

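The top part of the picture shows the straightedge behind the slates and parallel to the tray's near end (right tip at about (285,238)). It's held level, with trowel and pot untouched. I'll lower it and start pushing.

play_rows([
  {"x":0,"y":0,"z":0.01,"twist":0},
  {"x":0,"y":0,"z":0.025,"twist":0},
  {"x":0,"y":0,"z":0.04,"twist":0},
  {"x":0,"y":0,"z":0.046,"twist":0},
  {"x":0,"y":0,"z":0.048,"twist":0},
  {"x":0,"y":0,"z":0.048,"twist":0},
  {"x":0,"y":0.003,"z":0.048,"twist":0},
  {"x":0,"y":0.008,"z":0.048,"twist":0},
])

```text
time: 6.75
tool_pos: [471.5, 62.9, 56.2]
tcp_rot: [3.141, -0.0, 1.389]
contact_force: [0.3, 0.4, -3.4]
grip_width: 23.7
finger_force: 30.0
```

play_rows([
  {"x":0,"y":0.005,"z":0,"twist":0},
  {"x":0,"y":0.01,"z":0,"twist":0},
  {"x":0,"y":0.015,"z":0,"twist":0},
  {"x":0,"y":0.02,"z":0,"twist":0},
  {"x":0,"y":0.025,"z":0,"twist":0},
  {"x":0,"y":0.029,"z":0,"twist":0},
  {"x":0,"y":0.032,"z":0,"twist":0},
  {"x":0,"y":0.032,"z":0,"twist":0},
])

```text
time: 7.55
tool_pos: [503.0, 57.0, 55.6]
tcp_rot: [3.141, -0.0, 1.389]
contact_force: [0.3, -0.3, -3.0]
grip_width: 23.7
finger_force: 30.0
```

```bash
cat >> h.py <<'E'
A=np.radians(-10.45); EX=np.array([np.cos(A),np.sin(A)]); EY=np.array([-np.sin(A),np.cos(A)]); C0=np.array([580.3,46.4])
def st(bot):
    o=bot.get_obs(); p=o["tool_pos"]; f=o["contact_force"]; d=p[:2]-C0
    print("t",round(o["time"],2),"tray xy",(d@EX).round(2),(d@EY).round(2),"z",p[2].round(2),"yaw",np.degrees(o["tcp_rot"][2]).round(2),"rp",o["tcp_rot"][:2].round(4),"F tray",(f[:2]@EX).round(2),(f[:2]@EY).round(2),f[2].round(2),"M",o["moment"].round(3),"grip",o["grip_width"].round(2))
E
python3 - <<'E'
from plant import bot
from h import *
st(bot)
E
```

```text
Traceback (most recent call last):
  File "h.py", line 29, in st
    print("t",round(o["time"],2),"tray xy",(d@EX).round(2),(d@EY).round(2),"z",p[2].round(2),"yaw",np.degrees(o["tcp_rot"][2]).round(2),"rp",o["tcp_rot"][:2].round(4),"F tray",(f[:2]@EX).round(2),(f[:2]@EY).round(2),f[2].round(2),"M",o["moment"].round(3),"grip",o["grip_width"].round(2))
                                                                                                                                                                                                                                                                      ^^^^^^^^^^^^^^^^^^^^^
AttributeError: 'float' object has no attribute 'round'
```

play_rows([
  {"x":0,"y":0.003,"z":0,"twist":0},
  {"x":0,"y":0.006,"z":0,"twist":0},
  {"x":0,"y":0.009,"z":0,"twist":0},
  {"x":0,"y":0.012,"z":0,"twist":0},
  {"x":0,"y":0.015,"z":0,"twist":0},
  {"x":0,"y":0.018,"z":0,"twist":0},
  {"x":0,"y":0.021,"z":0,"twist":0},
  {"x":0,"y":0.024,"z":0,"twist":0},
])

```text
time: 8.35
tool_pos: [526.3, 52.7, 55.7]
tcp_rot: [-3.142, 0.0, 1.389]
contact_force: [-1.8, 0.5, -4.5]
grip_width: 23.9
finger_force: 30.0
```

```bash
sed -i 's/round(o\["time"\],2)/o["time"]/; s/o\["grip_width"\].round(2)/o["grip_width"]/' h.py
python3 - <<'E'
from plant import bot
from h import *
st(bot)
c=bot.capture("scene"); cv2.imwrite("pics/s2.png",cv2.resize(c["pixels"][170:330,170:370],None,fx=3,fy=3,interpolation=cv2.INTER_CUBIC)[:,:,::-1])
E
```

```text
t 8.35 tray xy -54.24 -3.63 z 55.68 yaw 79.56 rp [-3.1416e+00  1.0000e-04] F tray -1.85 0.17 -4.48 M [ 0.067  0.313 -0.032] grip 23.859557943633014
```

View pics/s2.png

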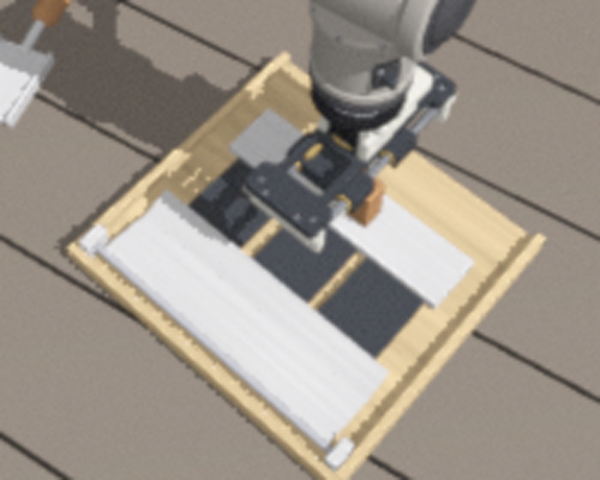

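The scene crop shows all three slates flush along the long edge, with their fronts at the lip and all about parallel. Forces are small. Continuing slowly under the bar.

play_rows([
  {"x":0,"y":0.002,"z":0,"twist":0},
  {"x":0,"y":0.004,"z":0,"twist":0},
  {"x":0,"y":0.006,"z":0,"twist":0},
  {"x":0,"y":0.008,"z":0,"twist":0},
  {"x":0,"y":0.01,"z":0,"twist":0},
  {"x":0,"y":0.012,"z":0,"twist":0},
  {"x":0,"y":0.014,"z":0,"twist":0},
  {"x":0,"y":0.016,"z":0,"twist":0},
])

```text
time: 9.2
tool_pos: [541.1, 49.9, 55.3]
tcp_rot: [-3.14, 0.0, 1.389]
contact_force: [-4.1, 0.8, -4.8]
grip_width: 23.9
finger_force: 30.0
```

Run:
```python
from plant import bot
from h import *
st(bot)
```

```text
t 9.2 tray xy -39.21 -3.65 z 55.35 yaw 79.57 rp [-3.1397e+00  3.0000e-04] F tray -4.13 0.02 -4.8 M [ 0.04   0.659 -0.036] grip 23.861665523042397
```

play_rows([
  {"x":0,"y":0.0015,"z":0,"twist":0},
  {"x":0,"y":0.003,"z":0,"twist":0},
  {"x":0,"y":0.004,"z":0,"twist":0},
  {"x":0,"y":0.005,"z":0,"twist":0},
  {"x":0,"y":0.006,"z":0,"twist":0},
  {"x":0,"y":0.007,"z":0,"twist":0},
  {"x":0,"y":0.008,"z":0,"twist":0},
  {"x":0,"y":0.009,"z":0,"twist":0},
])

```text
time: 10.0
tool_pos: [550.7, 48.2, 55.7]
tcp_rot: [-3.142, 0.0, 1.388]
contact_force: [-3.1, 1.1, -5.6]
grip_width: 24.1
finger_force: 30.0
```

Run:
```python
from plant import bot
from h import *
st(bot)
```

```text
t 10.0 tray xy -29.42 -3.64 z 55.69 yaw 79.55 rp [-3.1416e+00  1.0000e-04] F tray -3.21 0.5 -5.59 M [0.124 0.636 0.016] grip 24.073625965517905
```

play_rows([
  {"x":0,"y":0.0003,"z":0,"twist":0},
  {"x":0,"y":0.0006,"z":0,"twist":0},
  {"x":0,"y":0.0009,"z":0,"twist":0},
  {"x":0,"y":0.0012,"z":0,"twist":0},
  {"x":0,"y":0.0012,"z":0,"twist":0},
  {"x":0,"y":0.0012,"z":0,"twist":0},
  {"x":0,"y":0.0012,"z":0,"twist":0},
  {"x":0,"y":0.0012,"z":0,"twist":0},
])

```text
time: 10.8
tool_pos: [551.9, 48.0, 55.7]
tcp_rot: [3.141, 0.0, 1.389]
contact_force: [-3.4, 0.4, -4.1]
grip_width: 24.0
finger_force: 30.0
```

play_rows([
  {"x":0,"y":0.0002,"z":0,"twist":0},
  {"x":0,"y":0.0004,"z":0,"twist":0},
  {"x":0,"y":0.0006,"z":0,"twist":0},
  {"x":0,"y":0.0008,"z":0,"twist":0},
  {"x":0,"y":0.001,"z":0,"twist":0},
  {"x":0,"y":0.0012,"z":0,"twist":0},
  {"x":0,"y":0.0014,"z":0,"twist":0},
  {"x":0,"y":0.0015,"z":0,"twist":0},
])

```text
time: 11.6
tool_pos: [553.2, 47.7, 55.8]
tcp_rot: [-3.141, 0.0, 1.388]
contact_force: [-5.2, 0.8, -2.6]
grip_width: 24.0
finger_force: 30.0
```

play_rows([
  {"x":0,"y":0.0002,"z":0,"twist":0},
  {"x":0,"y":0.0004,"z":0,"twist":0},
  {"x":0,"y":0.0006,"z":0,"twist":0},
  {"x":0,"y":0.0008,"z":0,"twist":0},
  {"x":0,"y":0.001,"z":0,"twist":0},
  {"x":0,"y":0.0012,"z":0,"twist":0},
  {"x":0,"y":0.0014,"z":0,"twist":0},
  {"x":0,"y":0.0015,"z":0,"twist":0},
])

```text
time: 12.4
tool_pos: [554.3, 47.5, 55.8]
tcp_rot: [-3.14, 0.0, 1.388]
contact_force: [-7.1, 2.1, 0.4]
grip_width: 23.6
finger_force: 30.0
```

Run:
```python
from plant import bot
from h import *
st(bot)
```

```text
t 12.4 tray xy -25.77 -3.59 z 55.79 yaw 79.55 rp [-3.1405e+00  1.0000e-04] F tray -7.39 0.76 0.39 M [ 0.126  1.121 -0.027] grip 23.56607354089179
```

play_rows([
  {"x":0,"y":0.0002,"z":0,"twist":0},
  {"x":0,"y":0.0004,"z":0,"twist":0},
  {"x":0,"y":0.0006,"z":0,"twist":0},
  {"x":0,"y":0.0008,"z":0,"twist":0},
  {"x":0,"y":0.001,"z":0,"twist":0},
  {"x":0,"y":0.001,"z":0,"twist":0},
  {"x":0,"y":0.001,"z":0,"twist":0},
  {"x":0,"y":0.001,"z":0,"twist":0},
])

```text
time: 13.2
tool_pos: [554.5, 47.6, 55.8]
tcp_rot: [-3.139, 0.0, 1.388]
contact_force: [-8.8, 2.0, 2.6]
grip_width: 23.9
finger_force: 30.0
```

Run:
```python
from plant import bot
from h import *
st(bot)
```

```text
t 13.2 tray xy -25.6 -3.55 z 55.82 yaw 79.55 rp [-3.1387e+00  1.0000e-04] F tray -9.05 0.34 2.63 M [ 0.286  1.559 -0.161] grip 23.925872263395256
```

play_rows([
  {"x":0,"y":0.0002,"z":0,"twist":0},
  {"x":0,"y":0.0004,"z":0,"twist":0},
  {"x":0,"y":0.0006,"z":0,"twist":0},
  {"x":0,"y":0.0008,"z":0,"twist":0},
  {"x":0,"y":0.001,"z":0,"twist":0},
  {"x":0,"y":0.001,"z":0,"twist":0},
  {"x":0,"y":0.001,"z":0,"twist":0},
  {"x":0,"y":0.001,"z":0,"twist":0},
])

```text
time: 14.0
tool_pos: [554.6, 47.5, 55.6]
tcp_rot: [-3.137, 0.0, 1.388]
contact_force: [-11.1, 2.6, 2.3]
grip_width: 23.9
finger_force: 30.0
```

Run:
```python
from plant import bot
from h import *
st(bot)
```

```text
t 14.0 tray xy -25.5 -3.55 z 55.59 yaw 79.55 rp [-3.1366e+00  3.0000e-04] F tray -11.41 0.5 2.26 M [ 0.357  1.989 -0.184] grip 23.851098318081554
```

play_rows([
  {"x":0,"y":0.0003,"z":0,"twist":0.1},
  {"x":0,"y":0.0006,"z":0,"twist":0.2},
  {"x":0,"y":0.0009,"z":0,"twist":0.3},
  {"x":0,"y":0.0012,"z":0,"twist":0.4},
  {"x":0,"y":0.0015,"z":0,"twist":0.4},
  {"x":0,"y":0.0015,"z":0,"twist":0.4},
  {"x":0,"y":0.0015,"z":0,"twist":0.4},
  {"x":0,"y":0.0015,"z":0,"twist":0.4},
])

```text
time: 14.8
tool_pos: [554.7, 47.5, 55.3]
tcp_rot: [-3.134, 0.001, 1.383]
contact_force: [-15.2, 2.2, 4.4]
grip_width: 24.0
finger_force: 30.0
```

Run:
```python
from plant import bot
from h import *
st(bot)
```

```text
t 14.8 tray xy -25.37 -3.54 z 55.33 yaw 79.23 rp [-3.1336e+00  9.0000e-04] F tray -15.32 -0.55 4.44 M [0.663 2.581 0.39 ] grip 24.004215320326928
```

play_rows([
  {"x":0,"y":0.0003,"z":0,"twist":-0.1},
  {"x":0,"y":0.0006,"z":0,"twist":-0.2},
  {"x":0,"y":0.0009,"z":0,"twist":-0.27},
  {"x":0,"y":0.0012,"z":0,"twist":-0.27},
  {"x":0,"y":0.0015,"z":0,"twist":-0.27},
  {"x":0,"y":0.0015,"z":0,"twist":-0.27},
  {"x":0,"y":0.0015,"z":0,"twist":-0.27},
  {"x":0,"y":0.0015,"z":0,"twist":-0.27},
])

```text
time: 15.6
tool_pos: [554.8, 47.5, 55.2]
tcp_rot: [-3.13, 0.001, 1.387]
contact_force: [-19.1, 4.1, 9.0]
grip_width: 23.7
finger_force: 30.0
```

Run:
```python
from plant import bot
from h import *
st(bot)
```

```text
t 15.6 tray xy -25.23 -3.54 z 55.24 yaw 79.45 rp [-3.1304e+00  9.0000e-04] F tray -19.53 0.53 8.95 M [0.682 3.346 0.017] grip 23.74110477666437
```

play_rows([
  {"x":0,"y":0.0002,"z":-0.0003,"twist":0},
  {"x":0,"y":0.0004,"z":-0.0007,"twist":0},
  {"x":0,"y":0.0005,"z":-0.0007,"twist":0},
  {"x":0,"y":0.0005,"z":-0.0007,"twist":0},
  {"x":0,"y":0.0005,"z":-0.0007,"twist":0},
  {"x":0,"y":0.0005,"z":-0.0007,"twist":0},
  {"x":0,"y":0.0005,"z":-0.0007,"twist":0},
  {"x":0,"y":0.0005,"z":-0.0007,"twist":0},
])

```text
time: 16.4
tool_pos: [554.9, 47.5, 55.3]
tcp_rot: [-3.129, 0.001, 1.387]
contact_force: [-18.3, 3.4, 4.3]
grip_width: 23.8
finger_force: 30.0
```

Run:
```python
from plant import bot
from h import *
st(bot)
c=bot.capture("scene"); cv2.imwrite("pics/s3.png",cv2.resize(c["pixels"][170:330,170:370],None,fx=3,fy=3,interpolation=cv2.INTER_CUBIC)[:,:,::-1])
```

```text
t 16.4 tray xy -25.16 -3.52 z 55.29 yaw 79.45 rp [-3.1292e+00  1.0000e-03] F tray -18.61 0.05 4.35 M [0.74  3.243 0.03 ] grip 23.80542057687526
```

View pics/s3.png

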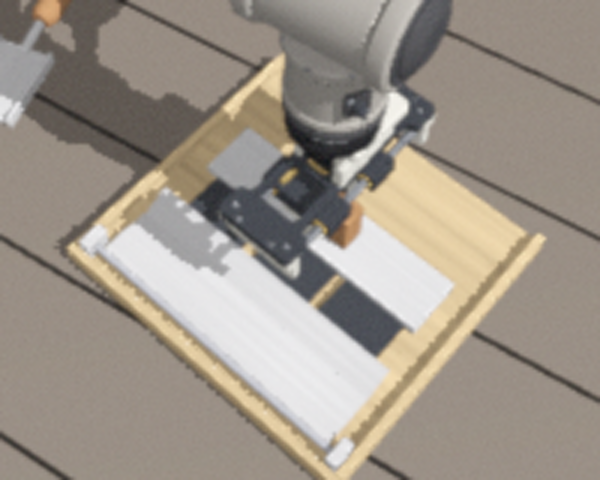

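The crop shows the three slates under the bar in one straight row, flush against the edge. I'll bring the push up to about 20 N and hold it.

play_rows([
  {"x":0,"y":0.0002,"z":0,"twist":0},
  {"x":0,"y":0.0004,"z":0,"twist":0},
  {"x":0,"y":0.0006,"z":0,"twist":0},
  {"x":0,"y":0.0008,"z":0,"twist":0},
  {"x":0,"y":0.0008,"z":0,"twist":0},
  {"x":0,"y":0.0008,"z":0,"twist":0},
  {"x":0,"y":0.0008,"z":0,"twist":0},
  {"x":0,"y":0.0008,"z":0,"twist":0},
])

```text
time: 17.25
tool_pos: [555.0, 47.5, 55.4]
tcp_rot: [-3.128, 0.001, 1.387]
contact_force: [-21.3, 4.3, 5.8]
grip_width: 23.5
finger_force: 30.0
```

Run:
```python
from plant import bot
from h import *
st(bot)
```

```text
t 17.25 tray xy -25.07 -3.54 z 55.36 yaw 79.45 rp [-3.1276e+00  1.1000e-03] F tray -21.7 0.32 5.75 M [0.785 3.68  0.055] grip 23.46258838738965
```

play_rows([
  {"x":0,"y":-0.002,"z":0,"twist":0},
  {"x":0,"y":-0.005,"z":0,"twist":0},
  {"x":0,"y":-0.008,"z":0,"twist":0},
  {"x":0,"y":-0.011,"z":0,"twist":0},
  {"x":0,"y":-0.018,"z":0,"twist":0},
  {"x":0,"y":-0.03,"z":-0.002,"twist":0},
  {"x":0,"y":-0.05,"z":-0.005,"twist":0},
  {"x":0,"y":-0.07,"z":-0.01,"twist":0},
])

```text
time: 18.05
tool_pos: [491.9, 59.1, 66.6]
tcp_rot: [3.14, -0.0, 1.386]
contact_force: [0.3, 0.5, -3.3]
grip_width: 24.1
finger_force: 30.0
```

play_rows([
  {"x":0,"y":-0.015,"z":-0.01,"twist":0},
  {"x":0,"y":-0.02,"z":-0.03,"twist":0},
  {"x":0,"y":-0.02,"z":-0.045,"twist":0},
  {"x":0,"y":-0.02,"z":-0.05,"twist":0},
  {"x":0,"y":-0.02,"z":-0.05,"twist":0},
  {"x":0,"y":-0.02,"z":-0.05,"twist":0},
  {"x":0,"y":-0.02,"z":-0.05,"twist":0},
  {"x":0,"y":-0.02,"z":-0.05,"twist":0},
])

```text
time: 18.85
tool_pos: [472.2, 62.7, 115.7]
tcp_rot: [-3.14, 0.0, 1.386]
contact_force: [-0.6, -0.7, -3.1]
grip_width: 23.8
finger_force: 30.0
```

```bash
cat > sl.py <<'E'
from plant import bot
from h import *
st(bot)
for n,rt in(("scene",(185,180,360,330)),("top",(168,115,285,225))):
    c=bot.capture(n); hsv=cv2.cvtColor(c["pixels"],cv2.COLOR_RGB2HSV); H,S,V=[hsv[...,i] for i in range(3)]
    for k in blobs(roi((V<95)&(H>90)&(S>25),*rt),80):
        p=(cast(c,k,18)-C0)@np.c_[EX,EY]; 
        # rear edge: for each y bin the smallest x
        b=np.round(p[:,1]/6); r=np.array([[p[b==i,1].mean(),p[b==i,0].min()] for i in np.unique(b)])[1:-1]
        print(n,"tray min",p.min(0).round(1),"max",p.max(0).round(1),"rear deg",np.degrees(np.arctan(np.polyfit(r[:,0],r[:,1],1)[0])).round(1) if len(r)>2 else None)
    cv2.imwrite(f"pics/r_{n}.png",cv2.resize(c["pixels"][rt[1]:rt[3],rt[0]:rt[2]],None,fx=3,fy=3,interpolation=cv2.INTER_CUBIC)[:,:,::-1])
E
python3 sl.py
```

```text
t 18.85 tray xy -109.25 -3.53 z 115.69 yaw 79.42 rp [-3.1403e+00  3.0000e-04] F tray -0.48 -0.77 -3.08 M [ 0.006 -0.092 -0.008] grip 23.792639746289442
scene tray min [ 6.8 48.5] max [ 38.  105.7] rear deg -0.8
scene tray min [  6.7 -23.6] max [37.8 30.7] rear deg 0.7
scene tray min [   6.6 -104.5] max [ 37.6 -47.2] rear deg 1.8
scene tray min [-204.5 -115.3] max [-105.7  -18.1] rear deg -10.1
top tray min [   5.9 -103.3] max [ 43.5 -49.2] rear deg 1.9
top tray min [ -6.3 -24.9] max [ 44.6 103.8] rear deg 2.0
```

View pics/r_scene.png

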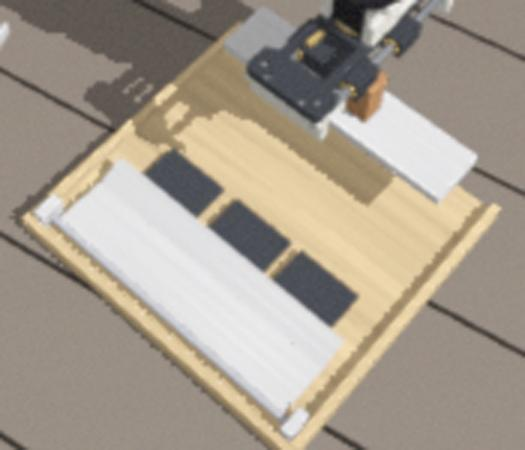

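The crop shows all three slates home. Their rear edges lie on one line at tray x ≈ 6.7 and they are square to the bar. Now I'll put the straightedge back on the bench to the left.

play_rows([
  {"x":0.02,"y":-0.003,"z":0,"twist":5},
  {"x":0.055,"y":-0.009,"z":0,"twist":12},
  {"x":0.09,"y":-0.015,"z":0,"twist":20},
  {"x":0.13,"y":-0.022,"z":0,"twist":28},
  {"x":0.17,"y":-0.029,"z":0,"twist":36},
  {"x":0.205,"y":-0.034,"z":0,"twist":44},
  {"x":0.23,"y":-0.039,"z":0,"twist":52},
  {"x":0.243,"y":-0.041,"z":0,"twist":60},
])

```text
time: 19.75
tool_pos: [476.3, 311.5, 115.9]
tcp_rot: [-3.141, 0.0, 0.335]
contact_force: [0.2, -0.7, -3.2]
grip_width: 24.2
finger_force: 30.0
```

play_rows([
  {"x":0,"y":0,"z":0,"twist":7},
  {"x":0,"y":0,"z":0,"twist":14},
  {"x":0,"y":0,"z":0,"twist":20},
  {"x":0,"y":0,"z":0,"twist":24.8},
  {"x":0,"y":0,"z":0.01,"twist":24.8},
  {"x":0,"y":0,"z":0.025,"twist":24.8},
  {"x":0,"y":0,"z":0.035,"twist":24.8},
  {"x":0,"y":0,"z":0.04,"twist":24.8},
])

```text
time: 20.55
tool_pos: [476.0, 308.8, 74.6]
tcp_rot: [3.14, 0.002, -0.093]
contact_force: [0.3, -0.5, -3.0]
grip_width: 23.8
finger_force: 30.0
```

Run:
```python
from plant import bot
from h import *
st(bot); print(bot.get_obs()["tool_pos"])
```

```text
t 20.55 tray xy -150.12 239.1 z 74.59 yaw -5.3 rp [3.1401e+00 2.4000e-03] F tray 0.35 -0.43 -2.99 M [-0.038  0.044 -0.009] grip 23.791655703768956
[476.0404089  308.76620551  74.58869825]
```

play_rows([
  {"x":0,"y":0,"z":0.01,"twist":0},
  {"x":0,"y":0,"z":0.02,"twist":0},
  {"x":0,"y":0,"z":0.026,"twist":0},
  {"x":0,"y":0,"z":0.028,"twist":0},
  {"x":0,"y":0,"z":0.0295,"twist":0},
  {"x":0,"y":0,"z":0.0305,"twist":0},
  {"x":0,"y":0,"z":0.0312,"twist":0},
  {"x":0,"y":0,"z":0.0312,"twist":0},
])

```text
time: 21.35
tool_pos: [476.9, 309.3, 45.4]
tcp_rot: [-3.141, -0.0, -0.094]
contact_force: [-0.2, -0.1, -4.0]
grip_width: 24.3
finger_force: 30.0
```

Still fully hanging (−4 N), about 1.7 mm to go.

play_rows([
  {"x":0,"y":0,"z":0.0003,"twist":0},
  {"x":0,"y":0,"z":0.0006,"twist":0},
  {"x":0,"y":0,"z":0.0009,"twist":0},
  {"x":0,"y":0,"z":0.0012,"twist":0},
  {"x":0,"y":0,"z":0.0015,"twist":0},
  {"x":0,"y":0,"z":0.0017,"twist":0},
  {"x":0,"y":0,"z":0.0018,"twist":0},
  {"x":0,"y":0,"z":0.0018,"twist":0},
])

```text
time: 22.15
tool_pos: [476.8, 309.2, 43.7]
tcp_rot: [3.142, -0.0, -0.094]
contact_force: [-1.6, -1.0, 1.6]
grip_width: 23.5
finger_force: 30.0
```

Touching the bench. Release, then rise.

play_rows([
  {"x":0,"y":0,"z":0,"twist":0},
  {"x":0,"y":0,"z":0,"twist":0},
  {"x":0,"y":0,"z":0,"twist":0},
  {"x":0,"y":0,"z":0,"twist":0},
  {"x":0,"y":0,"z":0,"twist":0},
  {"x":0,"y":0,"z":0,"twist":0},
  {"x":0,"y":0,"z":0,"twist":0},
  {"x":0,"y":0,"z":0,"twist":0},
], jaw=0)

```text
time: 22.95
tool_pos: [476.8, 309.2, 43.4]
tcp_rot: [3.141, -0.0, -0.094]
contact_force: [-0.3, -0.3, -0.7]
grip_width: 83.1
finger_force: 0.0
```

play_rows([
  {"x":0,"y":0,"z":0,"twist":0},
  {"x":0,"y":0,"z":0,"twist":0},
  {"x":0,"y":0,"z":0,"twist":0},
  {"x":0,"y":0,"z":-0.01,"twist":0},
  {"x":0,"y":0,"z":-0.03,"twist":0},
  {"x":0,"y":0,"z":-0.06,"twist":0},
  {"x":0,"y":0,"z":-0.1,"twist":0},
  {"x":0,"y":0,"z":-0.14,"twist":0},
])

```text
time: 23.75
tool_pos: [476.5, 309.0, 185.3]
tcp_rot: [3.141, 0.0, -0.094]
contact_force: [1.3, -0.2, -0.7]
grip_width: 91.5
finger_force: 0.0
```

play_rows([
  {"x":0,"y":0,"z":-0.03,"twist":0},
  {"x":-0.02,"y":0,"z":-0.06,"twist":0},
  {"x":-0.05,"y":0,"z":-0.08,"twist":0},
  {"x":-0.08,"y":0,"z":-0.08,"twist":0},
  {"x":-0.1,"y":0,"z":-0.08,"twist":0},
  {"x":-0.1,"y":0,"z":-0.08,"twist":0},
  {"x":-0.1,"y":0,"z":-0.08,"twist":0},
  {"x":-0.1,"y":0,"z":-0.08,"twist":0},
])

```text
time: 24.55
tool_pos: [378.1, 318.5, 263.6]
tcp_rot: [-3.141, -0.001, -0.094]
contact_force: [-0.9, -0.1, -0.4]
grip_width: 92.0
finger_force: 0.0
```

```bash
python3 sl.py
python3 - <<'E'
from plant import bot
import cv2,numpy as np
c=bot.capture("scene"); d=bot.capture("top"); cv2.imwrite("pics/f.png",np.hstack([c["pixels"][100:384,100:490],d["pixels"][100:384,90:400]])[:,:,::-1])
E
```

```text
t 24.55 tray xy -248.15 230.93 z 263.61 yaw -5.4 rp [-3.1414e+00 -8.0000e-04] F tray -0.86 -0.31 -0.42 M [ 0.062 -0.003 -0.037] grip 91.97563192823831
scene tray min [ 6.7 48.5] max [ 37.9 105.9] rear deg -3.1
scene tray min [  6.7 -25.5] max [37.6 30.7] rear deg 0.4
scene tray min [   6.6 -104.3] max [ 37.6 -47.2] rear deg -1.8
top tray min [   5.9 -102.6] max [ 44.2 -49.2] rear deg 1.9
top tray min [  6.8 -24.9] max [44.6 29.8] rear deg 1.3
top tray min [ 6.5 49.3] max [ 44.2 103.8] rear deg 0.2
```

View pics/f.png

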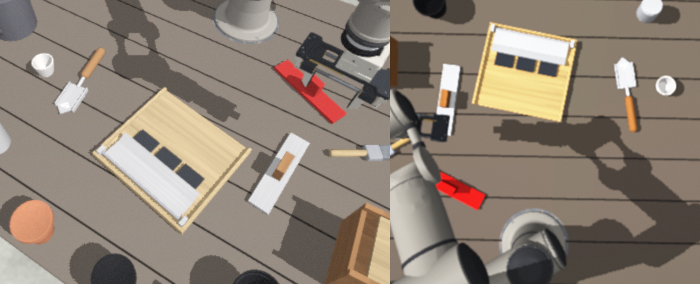

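The picture shows the straightedge flat beside the tray (left half, about (280,173)), clear of it and released. The slates are in one straight row under the bar, and the trowel, pot and red look-alike haven't moved. Handing in.

```bash
python3 -c "
from plant import bot
print(bot.close_job())"
```

```text
the job is handed in; nothing more can be done
None
```

The job is handed in: the three slates were pressed home square against the stop with about 20 N in all (21.7 N at the peak, evenly balanced), and the straightedge was laid flat beside the tray and released, with the trowel and pot left where they were.

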